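# Stand the slim carton up in the order tote and chock it

## Task

Pack the order tote. Without ever lifting the long slim carton clear of the tote, prop it slanting against a tote wall and let go of it, then take it again and stand it upright on its end on the tote floor, close to the wall that carries the white card. Then gently set the thick carton from the bench down flat on the tote floor, lengthwise and end-on to the standing one, so that it cannot tip over (no gap wider than about two fingers), let nothing fall, and leave everything else where it is.

Things in the scene. Friction and masses are not known exactly. Their poses are not given: they have to be found in the camera images.
- tote: Fixed grey plastic tote, open on top. Origin: centre of its underside, on the bench; z up. Inside it measures 270 mm along its x and 300 mm along its y; walls 8 mm thick, floor 6 mm thick, rim 126 mm above the bench (inside depth 120 mm). Its x axis points roughly away from the robot. A white paper card hangs over the middle of the rim of its +y end wall.
- tote_card (a point): Middle of the inner edge of the rim of the tote's wall that carries the white card: 150 mm along the tote's y from its origin, 126 mm up.
- slim_mid (a point): Centre of the long slim cardboard carton, 190 x 40 x 40 mm (long along its own x), about 0.22 kg, loose. It starts lying on the tote floor, roughly along the tote's y, its +x end towards the white card. It has a square section, so it stays leaning over the rim when it is let go at about 45 degrees.
- thick_mid (a point): Centre of the thick cardboard carton, 140 mm long (its x), 56 mm wide (its y), 70 mm tall (its z), about 0.35 kg, loose, standing flat on the bench beside the tote.
- tin_mid (a point): Centre of a steel tin, 50 mm in diameter, 60 mm tall, that stands on the tote floor in the far corner away from the card. Not to be moved.
- cube_mid (a point): Centre of a nearly cubic carton 85 x 80 x 75 mm tall on the bench near the thick carton. Not to be moved.
- tape_mid (a point): Centre of a roll of brown tape lying flat on the bench, 104 mm across, 48 mm tall. Not to be moved.
Not all that is in view belongs to the job. Leave any yellow look-alike of the part that bears thick_mid alone. Leave any turquoise look-alike of the part that bears slim_mid alone.

How it is judged:
By the outcome, as a careful person would: the job done as asked, in the order asked, and still so for the second after the job is handed in, with the robot touching nothing.
It also fails if it takes over 72 s, if anything falls off the work surface, if the arm or the gripper's body presses on something with over 40 N, if the wrist force passes 120 N, or if a joint passes its speed limit or range.

## Robot

A 6-joint arm with a two-finger parallel gripper is mounted at the origin on the work surface. World frame = base frame: x ahead of the robot, y to its left, z up, the work surface at z = 0. Lengths are in mm, angles in rad, forces in N, time in s.
With the tool pointing down it reaches from about 275 to 875 mm from the base axis. Payload 12.5 kg.
Tool frame: the origin (TCP) lies midway between the tips of the shut fingers; the grasp point (between the pads) lies 19 mm behind it (manip.pinch_z is the distance from the TCP to the grasp point, in mm); z points along the fingers, y is the line along which they close (so a half turn about z gives the same grasp; the last joint's range is limited). The gripper opens to 85 mm and grips with 20 to 120 N. Pads are 22 mm wide; open, the fingers measure 114 mm over their backs; the gripper's body (76 mm by 85 mm) begins 54 mm behind the grasp point. The pads swing forward as they close: fully open they stand 13 mm farther back than shut.
Start: joints at [-0.085, 0.351, 1.652, -0, 1.139, -0.085], TCP at [549.986, 0.027, 231.29] pointing down, gripper open.
Joint ranges: [-2.75, 2.75], [-0.79, 2.1], [0.01, 2.65], [-1.57, 4.71], [0.07, 3.14], [-2.87, 2.87]. Speed limits (rad/s): [2.22, 2.22, 2.79, 3.14, 3.14, 3.14].

## Interface

Orientations are given as [roll, pitch, yaw] about the fixed x, y, z axes, in that order (R = Rz(yaw) Ry(pitch) Rx(roll)).
In Python, from bench import manip gives the robot as it stands.
- The arm moves only by the tool move_arm, never from a script. Its argument "commands" is a list of rows, each a list of 7 numbers: the shift along the tool's x, y, z scaled (see below), then the turn, a rotation vector about the tool's x, y, z scaled (see below), then the opening, from 0 (shut) to 1 (fully open). A call has 1 to 20 rows; each row shifts and turns the commanded pose from where the row before left it, along the tool's axes as they then stand; what a row does not reach is not made up. The controller multiplies each number of a shift by 0.03 m and each number of a turn by pi/2 rad. A row lasts 1/8 s, in which the tool goes at most 62.5 mm and 10.7 degrees, less where a joint would pass 70% of its speed; a pose out of reach is approached as far as the arm can. A call with a number of a shift or a turn outside -1 to 1 is refused whole. A call with a gripper value outside its range is refused whole. The fingers move at their own pace and stop on an object; the grip force is fixed at half the most. Time passes only in rows, so rows that do not move let the fingers close. It gives the time, the measured TCP pose, the force, the opening and the grip force at its end, in the units of the state.
- manip.get_obs(): the state, without advancing time (a new reading comes with each control period).
- manip.read_camera(name): name is "scene" or "side" or "wrist"; returns the picture (384x512x3 uint8, blue, green, red); there is no depth.
- manip.camera_params(name): a dict with "fx", "fy", "cx", "cy" (pixels), "world_from_camera" (4x4, takes a point from camera to world coordinates). Camera axes: x right, y down, z forward; pixel columns grow to the right and rows downward; lengths in mm; the calibration is good to about 2 mm. A picture is of the moment at which its call begins: read the wrist's pose just before it. camera_params takes no time and is no camera call; for the wrist camera it gives the pose at the moment of the call.
- manip.close_job(): hands the job in; it is judged then, once.
The state is a dict: "time_s": time; "joint_positions": joint angles; "dq": joint speeds; "tau": joint torques, N m; "eef_pos": TCP position; "ee_rot": TCP orientation; "force": force on the tool from outside, world axes, zero at the start; "torque": the same for the moment, N m; "width": finger opening in mm; "finger_force": force on a finger pad.
Only numpy, scipy, OpenCV 4.12 (cv2) and the standard library are available. Lean on these libraries where they do the work, as an engineer would, in place of code of your own. Each camera call takes 0.05 s, during which the arm holds its last target. There are 200 camera calls.

## Working session

There is one attempt and no reset: what is moved stays moved. The work goes in short steps, Python scripts to look and compute and a tool call to move; the robot and the scene stay as the last step left them, time stands still between calls to the robot, and variables do not carry over. Pictures are saved under pics/ and viewed, at most 12 in all, crops included, and the job is handed in when it is done.

Besides the shell and the picture viewer there is one more tool, called after ">>>" by a JSON object that holds its "api" and its "payload". move_arm: Moves the arm, as the interface text tells. Shifts and turns lie within -1 to 1; 1 stands for 0.03 m of shift or pi/2 rad of turn. Its arguments: {"type":"object","properties":{"commands":{"type":"array","items":{"type":"array","items":{"type":"number"}}}},"required":["commands"]}

```bash
ls; mkdir -p pics; cat > h.py <<'E'
import numpy as np, cv2
from bench import manip
def cam(n):
    p=manip.camera_params(n); return p, manip.read_camera(n)
def ray(p,u,v,z):
    T=np.array(p["world_from_camera"]); d=T[:3,:3]@np.array([(u-p["cx"])/p["fx"],(v-p["cy"])/p["fy"],1]); o=T[:3,3]
    return o+d*(z-o[2])/d[2]
def proj(p,X):
    T=np.linalg.inv(np.array(p["world_from_camera"])); c=T[:3,:3]@np.array(X,float)+T[:3,3]
    return np.array([p["fx"]*c[0]/c[2]+p["cx"],p["fy"]*c[1]/c[2]+p["cy"]])
E
python3 - <<'E'
from h import *
ims=[]
for n in("scene","side"):
    p,i=cam(n); cv2.imwrite(f"pics/raw_{n}.png",i); ims.append(i); print(n,p["fx"],np.round(p["world_from_camera"],2).tolist())
p,i=cam("wrist"); cv2.imwrite("pics/raw_wrist0.png",i); print(np.round(p["world_from_camera"],2).tolist(),p["fx"])
cv2.imwrite("pics/a.png",cv2.resize(ims[0],(768,576))); cv2.imwrite("pics/b.png",cv2.resize(ims[1],(768,576)))
o=manip.get_obs(); print(o["time_s"],o["ee_rot"],manip.pinch_z)
E
```

```text
pics
scene 370.9133607525348 [[0.78, 0.35, -0.51, 1157.27], [0.62, -0.45, 0.64, -824.75], [0.0, -0.82, -0.57, 805.02], [0.0, 0.0, 0.0, 1.0]]
side 430.3566634192682 [[-1.0, -0.03, 0.06, 395.9], [-0.06, 0.7, -0.71, 1022.09], [-0.02, -0.71, -0.7, 1124.68], [0.0, 0.0, 0.0, 1.0]]
[[1.0, 0.0, -0.0, 550.08], [0.0, -0.95, -0.32, 82.54], [-0.0, 0.32, -0.95, 372.41], [0.0, 0.0, 0.0, 1.0]] 285.23923546143504
0.15 [-3.14073638e+00 -7.62058967e-05  1.57081117e+00] 18.700000000000003
```

View pics/a.png

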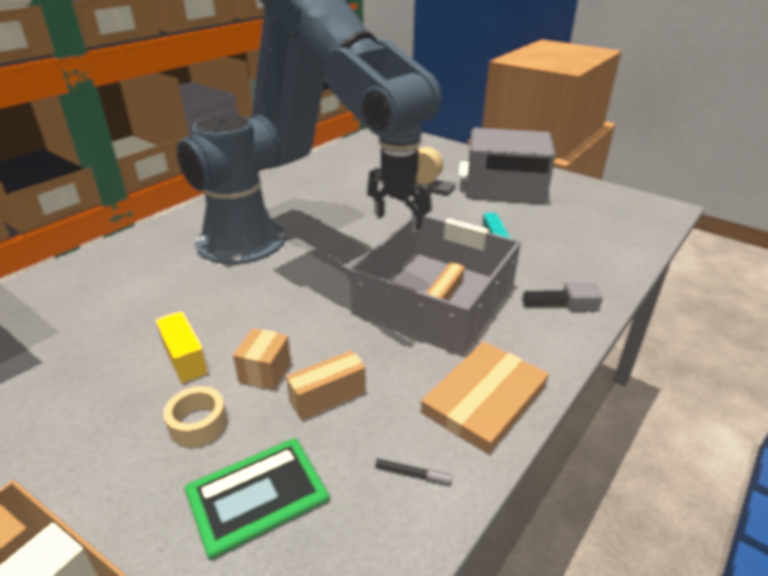

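View pics/b.png

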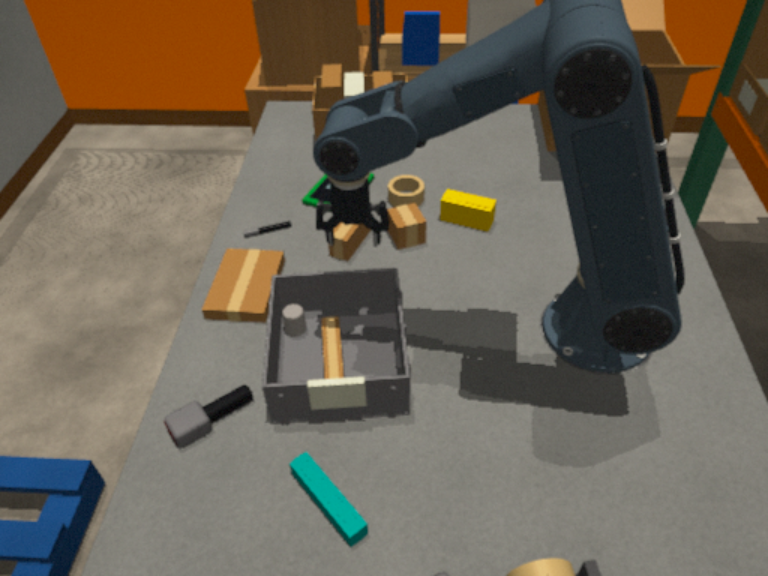

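The scene view shows the tote at about (435,285), the slim carton in it at (447,282), the thick carton at (327,383), the cube at (262,358) and the tape at (195,415). The side view shows the tote rim corners at (273,277), (398,270), (409,377) and (267,385), the slim carton from (331,320) to (333,378), and the tin at (293,318).

```bash
python3 - <<'E'
from h import *
ps=manip.camera_params("scene");pd=manip.camera_params("side")
f=lambda p,u,v,z:np.round(ray(p,u/1.5,v/1.5,z)).tolist()
print("rim side",[f(pd,*q,126) for q in[(273,277),(398,270),(409,377),(267,385)]])
print("rim scene",[f(ps,*q,126) for q in[(352,270),(418,217),(520,240),(468,322)]])
print("slim side",[f(pd,*q,46) for q in[(322,319),(340,318),(344,378),(324,380)]])
print("thick scene",[f(ps,*q,70) for q in[(288,377),(352,353),(364,367),(300,393)]])
print("cube scene",[f(ps,*q,75) for q in[(236,352),(252,331),(290,339),(272,362)]])
print("tape",f(ps,195,405,48),"tin",f(pd,293,310,66))
E
```

```text
rim side [[740.0, -14.0, 126.0], [459.0, -48.0, 126.0], [423.0, 254.0, 126.0], [695.0, 286.0, 126.0]]
rim scene [[476.0, -62.0, 126.0], [448.0, 229.0, 126.0], [706.0, 286.0, 126.0], [770.0, -61.0, 126.0]]
slim side [[629.0, 36.0, 46.0], [589.0, 31.0, 46.0], [561.0, 201.0, 46.0], [602.0, 208.0, 46.0]]
thick scene [[561.0, -345.0, 70.0], [611.0, -221.0, 70.0], [654.0, -237.0, 70.0], [607.0, -360.0, 70.0]]
cube scene [[436.0, -363.0, 75.0], [411.0, -302.0, 75.0], [490.0, -271.0, 75.0], [512.0, -339.0, 75.0]]
tape [463.0, -485.0, 48.0] tin [695.0, 30.0, 66.0]
```

>>> {"api": "move_arm", "payload": {"commands": [[1,0.2,-0.55,0,0,0,1],[1,0.2,-0.55,0,0,0,1],[1,0.2,-0.55,0,0,0,1],[1,0.2,-0.55,0,0,0,1],[1,0.2,-0.55,0,0,0,1],[0.8,0.2,-0.55,0,0,0,1],[0,0,0,0,0,0,1],[0,0,0,0,0,0,1]]}}

```text
time_s: 1.15
eef_pos: [585.6, 173.4, 329.4]
ee_rot: [-3.14, 0.001, 1.571]
force: [0.3, -0.0, -0.5]
width: 85.3
finger_force: 0.0
```

```bash
python3 - <<'E'
from h import *
p,i=cam("wrist"); cv2.imwrite("pics/raw_w1.png",i); np.save("w1.npy",p["world_from_camera"])
cv2.imwrite("pics/c.png",cv2.resize(i,(768,576)))
print(manip.get_obs()["joint_positions"])
E
```

```text
[ 2.11497633e-01  3.89425987e-01  1.35369163e+00 -1.51783117e-04
  1.39991597e+00  2.12038890e-01]
```

View pics/c.png

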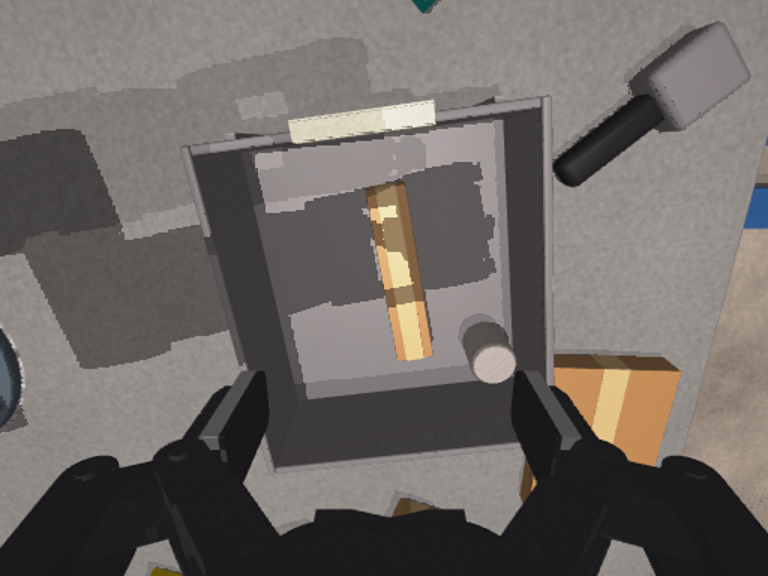

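The wrist view shows the slim carton's top with corners at (368,187), (404,182), (432,355) and (397,360). The outer rim corners are (182,149), (551,97) and (273,471), and the tin top is at (494,363).

```bash
python3 - <<'E'
from h import *
p=manip.camera_params("wrist"); p["world_from_camera"]=np.load("w1.npy")
f=lambda u,v,z:np.round(ray(p,u/1.5,v/1.5,z)[:2],1)
c=[f(*q,46) for q in[(368,187),(404,182),(432,355),(397,360)]]; print("slim",c,sum(c)/4, np.linalg.norm(c[0]-c[3]),np.linalg.norm(c[0]-c[1]))
d=(c[0]+c[1]-c[2]-c[3]); print("slim yaw",np.arctan2(d[1],d[0])-np.pi/2)
r=[f(*q,126) for q in[(182,149),(551,97),(273,471)]]; print("rim",r, "len",np.linalg.norm(r[0]-r[1]),np.linalg.norm(r[0]-r[2]),"centre",(r[1]+r[2])/2)
e=r[1]-r[0];print("tote yaw",np.arctan2(e[1],e[0])); e=r[0]-r[2]; print(np.arctan2(e[1],e[0])-np.pi/2)
print("floor corners",[f(*q,6) for q in[(250,152),(306,400)]], "tin",f(494,363,66))
E
```

```text
slim [array([565. , 214.7]), array([599.9, 219.4]), array([633. ,  32.6]), array([594.3,  26.3])] [598.05 123.25] 190.66475814895628 35.21505359927766
slim yaw 0.16480289596229425
rim [array([426.6, 251. ]), array([705.4, 287.6]), array([469.8, -54.5])] len 281.1921051523317 308.5392843707265 centre [587.6  116.55]
tote yaw 0.13053047845886576
0.14047614526112095
floor corners [array([441.3, 246.3]), array([480.7, -51.8])] tin [697.   33.6]
```

>>> {"api": "move_arm", "payload": {"commands": [[-0.85,0.28,1,0,0,0,1],[0,0,1,0,0,-0.105,1],[0,0,1,0,0,0,1],[0,0,1,0,0,0,1],[0,0,1,0,0,0,1],[0,0,1,0,0,0,1],[0,0,1,0,0,0,1],[0,0,1,0,0,0,1],[0,0,0.8,0,0,0,1],[0,0,0.5,0,0,0,1],[0,0,0,0,0,0,1],[0,0,0,0,0,0,1]]}}

```text
time_s: 2.7
eef_pos: [594.9, 148.4, 52.2]
ee_rot: [3.14, -0.0, 1.736]
force: [0.8, 0.1, 0.6]
width: 85.6
finger_force: 0.0
```

```bash
python3 - <<'E'
from h import *
p,i=cam("wrist"); cv2.imwrite("pics/d.png",cv2.resize(i,(768,576)))
o=manip.get_obs();print(o["eef_pos"],o["ee_rot"],o["force"])
E
```

```text
[594.94715345 148.52331185  52.3028675 ] [3.14004306e+00 1.13466639e-05 1.73564146e+00] [ 0.40646102 -0.33112014 -0.55192987]
```

View pics/d.png

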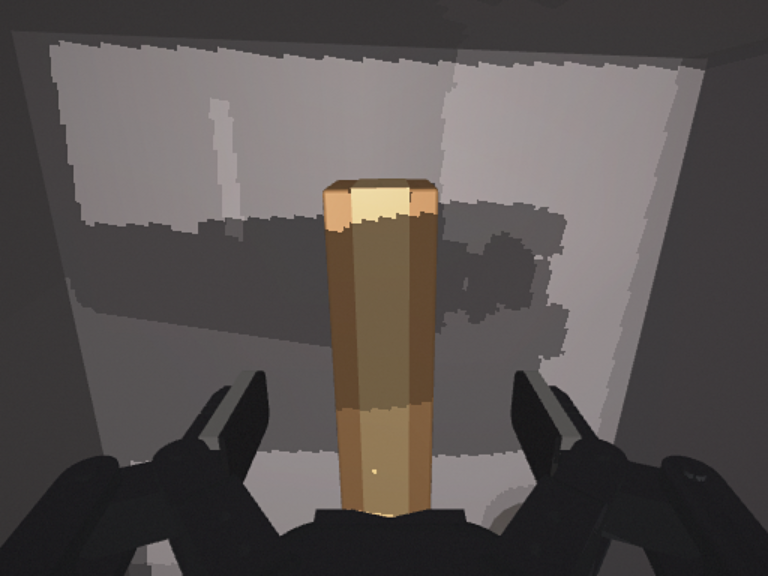

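The carton lies straight and centred between the open fingers. Its far top edge runs from (324,191) to (437,190).

>>> {"api": "move_arm", "payload": {"commands": [[0,0,0.9,0,0,0,1],[0,0,0.44,0,0,0,1],[0,0,0,0,0,0,1],[0,0,0,0,0,0,0],[0,0,0,0,0,0,0],[0,0,0,0,0,0,0],[0,0,0,0,0,0,0],[0,0,0,0,0,0,0],[0,0,0,0,0,0,0]]}}

```text
time_s: 3.88
eef_pos: [594.8, 148.6, 11.9]
ee_rot: [3.14, -0.0, 1.736]
force: [-1.5, -0.4, 5.7]
width: 39.3
finger_force: 61.7
```

```bash
python3 - <<'E'
from h import *
p=manip.camera_params("wrist"); o=manip.get_obs()
T=np.array(p["world_from_camera"]).copy(); T[2,3]+=52.3-o["eef_pos"][2]; p["world_from_camera"]=T
a=ray(p,324/1.5,191/1.5,46);b=ray(p,437/1.5,190/1.5,46);print(a,b,np.linalg.norm(a-b),o["eef_pos"],o["ee_rot"],o["width"],o["finger_force"],o["force"])
m=(a+b)/2; u=np.array([-np.sin(.165),np.cos(.165)]); print("end ahead of tcp",(m[:2]-o["eef_pos"][:2])@u)
E
```

```text
[562.26343409 210.94745545  46.        ] [599.98778783 217.56098347  46.        ] 38.29968168999161 [594.82941907 148.64074094  11.91077095] [ 3.14048664e+00 -1.49617223e-05  1.73574674e+00] 39.31586200621361 61.740864515304565 [-1.46060123 -0.35539365  5.68006939]
end ahead of tcp 66.973222002188
```

>>> {"api": "move_arm", "payload": {"commands": [[0,0,-0.87,0,0,0.019,0],[0,0,-0.67,0,0.11,0,0],[0.11,0,-0.62,0,0.11,0,0],[0.17,0,-0.47,0,0.11,0,0],[0.2,0,-0.35,0,0.11,0,0],[0.13,0,-0.15,0,0.11,0,0],[0.43,0,0.51,0,0,0,0],[0.43,0,0.51,0,0,0,0],[0.43,0,0.51,0,0,0,0],[0,0,0,0,0,0,0],[0,0,0,0,0,0,0]]}}

```text
time_s: 5.25
eef_pos: [586.2, 208.7, 109.1]
ee_rot: [3.141, -0.863, 1.708]
force: [-0.4, -0.2, -2.0]
width: 39.6
finger_force: 61.1
```

```bash
cat >> h.py <<'E'
from scipy.spatial.transform import Rotation as Ro
C=np.array([587.5,117,0]); Y=.135
RT=Ro.from_euler('z',Y).as_matrix()
def st():
    o=manip.get_obs(); R=Ro.from_euler('xyz',o["ee_rot"]).as_matrix()
    A=RT.T@R; tp=RT.T@(np.array(o["eef_pos"])-C)
    print("tcp tote",np.round(tp,1),"tilt",round(np.degrees(np.arctan2(A[1,2],-A[2,2])),2),"tool x",np.round(A[:,0],3),"tool y",np.round(A[:,1],3),"F",np.round(o["force"],1),"w",round(o["width"],1),round(o["finger_force"],1),"t",o["time_s"])
    return tp,A
E
python3 - <<'E'
from h import *
tp,A=st()
e=tp+A[:,0]*-123; print("pivot",e+A[:,2]*6,"end",tp+A[:,0]*67+A[:,2]*6)
p,i=cam("side"); c=i[130:300,120:330]; cv2.imwrite("pics/e.png",cv2.resize(c,None,fx=3,fy=3))
E
```

```text
tcp tote [ 11.   91.  109.1] tilt 49.46 tool x [-0.001  0.65   0.76 ] tool y [1.    0.001 0.001] F [-0.4 -0.2 -2. ] w 39.6 61.1 t 5.25
pivot [11.17287405 15.66031117 11.68725811] end [ 10.95822445 139.1472118  156.08580138]
```

View pics/e.png

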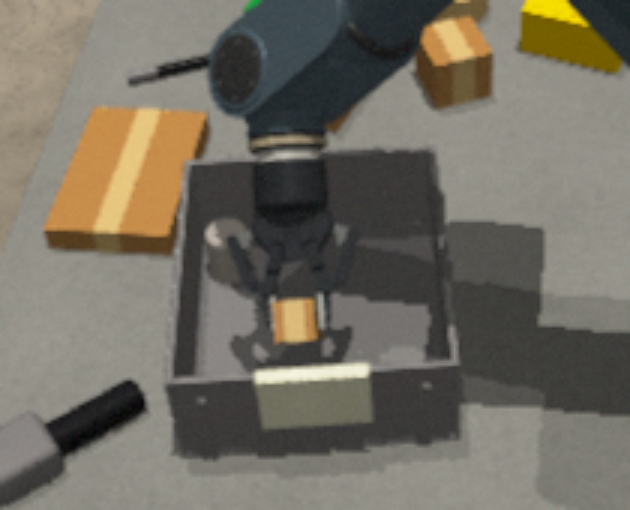

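The slim carton hangs slanted in the grip at (295,320) in the crop, with its top end clear of the card wall.

>>> {"api": "move_arm", "payload": {"commands": [[0.3,0,0.35,0,0,0,0],[0.3,0,0.35,0,0,0,0],[-0.11,0,0.1,0,0,0,0],[0,0,0,0,0,0,0],[0,0,0,0,0,0,0]]}}

```text
time_s: 5.92
eef_pos: [582.6, 235.5, 104.3]
ee_rot: [-3.141, -0.864, 1.705]
force: [0.2, -0.4, -2.4]
width: 39.4
finger_force: 61.1
```

>>> {"api": "move_arm", "payload": {"commands": [[0.04,0,0.05,0,0,0,0],[0,0,0,0,0,0,0],[0,0,0,0,0,0,0]]}}

```text
time_s: 6.3
eef_pos: [582.3, 237.6, 104.4]
ee_rot: [3.141, -0.864, 1.706]
force: [-0.0, 0.6, -1.3]
width: 39.2
finger_force: 61.1
```

>>> {"api": "move_arm", "payload": {"commands": [[0.04,0,0.05,0,0,0,0],[0,0,0,0,0,0,0],[0,0,0,0,0,0,0]]}}

```text
time_s: 6.68
eef_pos: [582.1, 239.6, 104.4]
ee_rot: [3.141, -0.864, 1.706]
force: [0.4, -0.7, -2.3]
width: 39.2
finger_force: 61.6
```

>>> {"api": "move_arm", "payload": {"commands": [[0.04,0,0.05,0,0,0,0],[0,0,0,0,0,0,0],[0,0,0,0,0,0,0]]}}

```text
time_s: 7.05
eef_pos: [582.1, 240.0, 104.2]
ee_rot: [3.141, -0.862, 1.706]
force: [-1.7, -16.0, 1.3]
width: 39.2
finger_force: 63.2
```

>>> {"api": "move_arm", "payload": {"commands": [[-0.03,0,0.03,0,0,0,0],[0,0,0,0,0,0,0],[0,0,0,0,0,0,0]]}}

```text
time_s: 7.42
eef_pos: [582.2, 240.0, 103.9]
ee_rot: [3.14, -0.863, 1.707]
force: [-3.4, -19.9, 7.4]
width: 39.3
finger_force: 64.1
```

>>> {"api": "move_arm", "payload": {"commands": [[-0.02,0,-0.02,0,0,0,0],[0,0,0,0,0,0,0.9],[0,0,0,0,0,0,0.9],[0,0,0,0,0,0,0.9],[0,0,0,0,0,0,0.9],[0,0,-0.3,0,0,0,0.9],[0,0,-0.8,0,0,0,0.9],[0,0,-1,0,0,0,0.9],[0,0,-0.5,0,0,0,0.9],[0,0,0,0,0,0,0.9],[0,0,0,0,0,0,0.9],[0,0,0,0,0,0,0.9],[0,0,0,0,0,0,0.9]]}}

```text
time_s: 9.05
eef_pos: [589.6, 182.4, 153.2]
ee_rot: [-3.14, -0.864, 1.706]
force: [0.1, 0.4, 0.1]
width: 77.0
finger_force: 0.0
```

```bash
python3 - <<'E'
from h import *
tp,A=st()
p,i=cam("side"); p2,k=cam("wrist"); c=cv2.resize(i[150:280,150:320],(512,384),interpolation=cv2.INTER_CUBIC)
cv2.imwrite("pics/f.png",cv2.resize(np.hstack([c,k]),(800,300))); cv2.imwrite("pics/raw_w2.png",k);np.save("w2.npy",p2["world_from_camera"])
def cr(p,u,v,x):
    T=np.array(p["world_from_camera"]);d=RT.T@T[:3,:3]@np.array([(u-p["cx"])/p["fx"],(v-p["cy"])/p["fy"],1]);o=RT.T@(T[:3,3]-C);return o+d*(x-o[0])/d[0]
E
```

```text
tcp tote [ 10.8  64.5 153.2] tilt 49.51 tool x [0.    0.649 0.761] tool y [ 1.     0.001 -0.001] F [0.1 0.4 0.1] w 77.0 0.0 t 9.05
```

View pics/f.png

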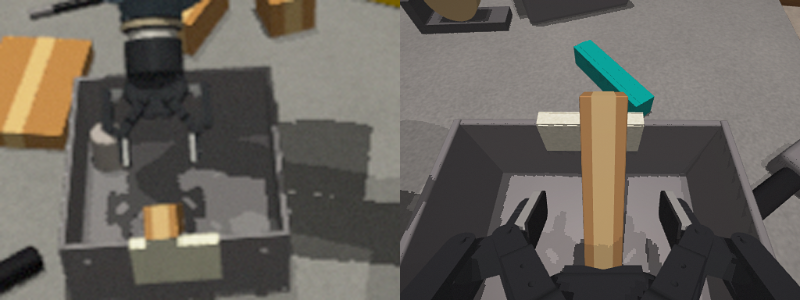

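The slim carton leans over the card rim and stays there. In the right half its top end runs from (581,95) to (627,95), and the tin and the other things are undisturbed.

```bash
python3 - <<'E'
from h import *
p=manip.camera_params("wrist"); p["world_from_camera"]=np.load("w2.npy")
R=Ro.from_euler('xyz',manip.get_obs()["ee_rot"]).as_matrix(); h=np.array([582.2,240,103.9])
for dth in (0,-3,3):
    th=np.radians(49.5+dth)
    piv=RT.T@(h-123*R[:,0]+6*R[:,2]-C)
    out=[]
    for s in(190,40):
        for w in(-20,20):
            X=RT@(np.array([11+w,piv[1]+s*np.cos(th)-40*np.sin(th),6.5+s*np.sin(th)+40*np.cos(th)]))+C
            out.append(np.round(proj(p,X)/1.28+[400,0]).tolist())
    print(dth,np.round(piv,1),out)
k=cv2.imread("pics/raw_w2.png"); print(k.shape)
hsv=cv2.cvtColor(k,cv2.COLOR_BGR2HSV)
m=((hsv[...,0]>5)&(hsv[...,0]<25)&(hsv[...,1]>60)&(hsv[...,2]>80)).astype(np.uint8); m[:, :200]=0; m[:,340:]=0
ys=np.where(m.sum(1)>20)[0]; print("top row",ys[0]/1.28,"widths",[(v,np.where(m[v])[0][[0,-1]]/1.28+400) for v in(130,200,300)])
E
```

```text
0 [11.3 47.3  6.5] [[578.0, 93.0], [627.0, 93.0], [583.0, 244.0], [622.0, 244.0]]
-3 [11.3 47.3  6.5] [[579.0, 90.0], [626.0, 90.0], [583.0, 241.0], [622.0, 241.0]]
3 [11.3 47.3  6.5] [[576.0, 97.0], [629.0, 97.0], [583.0, 247.0], [622.0, 248.0]]
(384, 512, 3)
top row 91.40625 widths [(130, array([578.90625, 627.34375])), (200, array([581.25, 625.  ])), (300, array([583.59375, 622.65625]))]
```

>>> {"api": "move_arm", "payload": {"commands": [[0,0,0,0,-0.0907,0,0.9],[0,0,0,0,-0.0907,0,0.9],[0,0,0,0,-0.0907,0,0.9],[0.63,0,0.14,0,0,0,0.9],[0.63,0,0.14,0,0,0,0.9],[0,0,0.6,0,0,0,0.9],[0,0,0.4,0,0,0,0.9],[0,0,0,0,0,0,0.9],[0,0,0,0,0,0,0.9]]}}

```text
time_s: 10.28
eef_pos: [583.2, 231.6, 134.6]
ee_rot: [-3.141, -0.437, 1.705]
force: [-0.2, 0.4, -0.6]
width: 77.0
finger_force: 0.0
```

```bash
python3 - <<'E'
from h import *
tp,A=st()
E
```

```text
tcp tote [ 11.2 114.1 134.6] tilt 25.02 tool x [0.001 0.906 0.423] tool y [ 1. -0. -0.] F [-0.2  0.4 -0.6] w 77.0 0.0 t 10.275
```

Go in 30 mm more and close.

>>> {"api": "move_arm", "payload": {"commands": [[0,0,0.5,0,0,0,0.9],[0,0,0.5,0,0,0,0.9],[0,0,0,0,0,0,0.9],[0,0,0,0,0,0,0],[0,0,0,0,0,0,0],[0,0,0,0,0,0,0],[0,0,0,0,0,0,0],[0,0,0,0,0,0,0]]}}

```text
time_s: 11.28
eef_pos: [581.6, 244.5, 108.0]
ee_rot: [3.141, -0.437, 1.706]
force: [-0.2, -1.7, 4.8]
width: 39.5
finger_force: 59.9
```

```bash
python3 - <<'E'
from h import *
tp,A=st()
th=np.radians(49.); P=np.array([47.5,6])
d=tp[1:]-P; print("s,h of tcp",d@[np.cos(th),np.sin(th)],d@[-np.sin(th),np.cos(th)])
E
```

```text
tcp tote [ 11.3 127.2 108. ] tilt 25.02 tool x [-0.     0.906  0.423] tool y [ 1.    -0.     0.001] F [-0.2 -1.7  4.8] w 39.5 59.9 t 11.275
s,h of tcp 129.24289429701727 6.799673670378112
```

>>> {"api": "move_arm", "payload": {"commands": [[-0.19,0,-0.31,0,0,0,0],[0.17,0,-0.36,0,0.114,0,0],[0.17,0,-0.245,0,0.114,0,0],[0.12,0,-0.117,0,0.114,0,0],[0,0,0,0,0.114,0,0],[0,0,0,0,0,0,0],[0,0,0,0,0,0,0],[0,0,0,0,0,0,0]]}}

```text
time_s: 12.28
eef_pos: [582.7, 236.1, 140.5]
ee_rot: [3.137, -1.15, 1.711]
force: [-0.2, 0.1, -1.4]
width: 39.3
finger_force: 60.9
```

```bash
python3 - <<'E'
from h import *
tp,A=st()
p,i=cam("scene"); p2,k=cam("wrist"); cv2.imwrite("pics/raw_s3.png",i);cv2.imwrite("pics/raw_w3.png",k);np.save("w3.npy",p2["world_from_camera"])
c=cv2.resize(i[110:240,220:390],(512,384),interpolation=cv2.INTER_CUBIC)
cv2.imwrite("pics/g.png",cv2.resize(np.hstack([c,k]),(800,300)))
X=lambda y,z,x=11:np.round((proj(p,RT@np.array([x,y,z])+C)-[220,110])*np.array([400/170,300/130])).tolist()
yP=tp[1]+7;zb=tp[2]-129
print("expected scene edges +x face corners",X(yP,zb+190,31),X(yP-40,zb+190,31),X(yP-40,zb,31),X(yP,zb,31),"-x",X(yP-40,zb+190,-9))
E
```

```text
tcp tote [ 11.3 118.7 140.5] tilt 65.9 tool x [-0.002  0.408  0.913] tool y [1.    0.001 0.002] F [-0.2  0.1 -1.4] w 39.3 60.9 t 12.275
expected scene edges +x face corners [229.0, 62.0] [219.0, 72.0] [208.0, 176.0] [218.0, 164.0] -x [194.0, 66.0]
```

View pics/g.png

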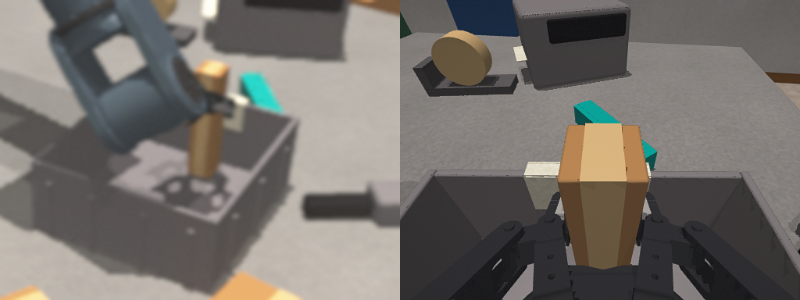

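The carton hangs upright. In the left half its near edge runs from (216,70) to (210,178). In the right half its top corners are at (558,183), (648,182), (640,126) and (565,126).

```bash
python3 - <<'E'
from h import *
p=manip.camera_params("wrist"); p["world_from_camera"]=np.load("w3.npy"); tp,A=st()
ps=manip.camera_params("scene")
for d in(-3,0,3):
  th=np.radians(90+d);tx=np.array([np.cos(th),np.sin(th)]);n=np.array([-np.sin(th),np.cos(th)])
  P=tp[1:]-129*tx-7*n
  q=lambda s,h,x:RT@np.array([x,*(P+s*tx+h*n)])+C
  print(d,[np.round(proj(p,q(190,h,x))/1.28+[400,0]).tolist() for h in(40,0) for x in(-9,31)],
  "scene edge",[np.round((proj(ps,q(s,40,31))-[220,110])*np.array([400/170,300/130])).tolist() for s in(190,0)])
E
```

```text
tcp tote [ 11.2 118.6 140.4] tilt 65.96 tool x [-0.002  0.407  0.913] tool y [1.    0.001 0.002] F [ 0.1  0.6 -2. ] w 39.3 60.9 t 12.375
-3 [[556.0, 163.0], [648.0, 164.0], [567.0, 115.0], [637.0, 115.0]] scene edge [[220.0, 71.0], [206.0, 177.0]]
0 [[555.0, 172.0], [649.0, 172.0], [566.0, 118.0], [638.0, 118.0]] scene edge [[219.0, 72.0], [208.0, 176.0]]
3 [[555.0, 180.0], [649.0, 180.0], [566.0, 121.0], [639.0, 121.0]] scene edge [[218.0, 74.0], [210.0, 175.0]]
```

```bash
python3 - <<'E'
from h import *
tp,A=st(); ps=manip.camera_params("scene"); k=cv2.imread("pics/raw_s3.png")
hsv=cv2.cvtColor(k,cv2.COLOR_BGR2HSV).astype(int)
m=(hsv[...,0]>4)&(hsv[...,0]<26)&(hsv[...,1]>75)
m[:, :285]=0;m[:,325:]=0
for v in range(134,190,3):
    u=np.where(m[v])[0]; print(v,u[[0,-1]] if len(u) else None,end="; ")
print()
vs=[];l=[];
def sub(v,side):
    s=hsv[v,:,1].astype(float); u=np.where(m[v])[0]; a=u[0] if side==0 else u[-1]; o=a-1 if side==0 else a+1
    return o+(75-s[o])/(s[a]-s[o]+1e-6)*(a-o)
for side,(h,x),rows in((0,(40,-9),range(146,184)),(1,(0,31),range(158,180))):
    rows=[v for v in rows if m[v].sum()>6]; u=[sub(v,side) for v in rows]
    c=np.polyfit(rows,u,1); r=np.array(u)-np.polyval(c,rows); g=np.abs(r)<1; c=np.polyfit(np.array(rows)[g],np.array(u)[g],1)
    print("side",side,"slope",c[0],g.sum(),np.std(r[g]))
    for d in(-4,-2,0,2,4):
        th=np.radians(90+d);tx=np.array([np.cos(th),np.sin(th)]);n=np.array([-np.sin(th),np.cos(th)]);P=tp[1:]-129*tx-7*n
        q=[proj(ps,RT@np.array([x,*(P+s*tx+h*n)])+C) for s in(160,10)]; print("  ",d,(q[0][0]-q[1][0])/(q[0][1]-q[1][1]))
E
```

```text
tcp tote [ 11.2 118.6 140.4] tilt 65.96 tool x [-0.002  0.407  0.913] tool y [1.    0.001 0.002] F [ 0.1  0.6 -2. ] w 39.3 60.9 t 12.375
134 None; 137 [306 313]; 140 [303 316]; 143 [303 315]; 146 [306 315]; 149 [309 314]; 152 None; 155 None; 158 None; 161 [305 314]; 164 [301 314]; 167 [301 313]; 170 [301 313]; 173 [300 313]; 176 [301 313]; 179 [300 312]; 182 [300 311]; 185 [302 310]; 188 None; 
side 0 slope -0.1693240726881071 14 0.6139426405786766
   -4 -0.11449887550183836
   -2 -0.09994852682413945
   0 -0.08493168795748773
   2 -0.06938606044047597
   4 -0.05324215850773874
side 1 slope -0.09092999909244026 20 0.09205855467205938
   -4 -0.1367756407507125
   -2 -0.12371019513651856
   0 -0.11023780970522988
   2 -0.09630488710703264
   4 -0.08185177729622796
```

>>> {"api": "move_arm", "payload": {"commands": [[0,0,0,0,-0.022,0,0],[0.13,0,0.27,0,0,0,0],[0.13,0,0.27,0,0,0,0],[-0.09,0,0.044,0,0,0,0],[0,0,0,0,0,0,0],[0,0,0,0,0,0,0],[0,0,0,0,0,0,0]]}}

```text
time_s: 13.25
eef_pos: [580.2, 253.2, 136.4]
ee_rot: [3.142, -1.118, 1.706]
force: [-0.2, 0.4, -1.5]
width: 39.4
finger_force: 60.8
```

>>> {"api": "move_arm", "payload": {"commands": [[-0.03,0,0.015,0,0,0,0],[0,0,0,0,0,0,0],[0,0,0,0,0,0,0]]}}

```text
time_s: 13.62
eef_pos: [580.3, 253.3, 135.7]
ee_rot: [3.141, -1.119, 1.707]
force: [-0.3, -1.7, 2.2]
width: 39.2
finger_force: 61.1
```

>>> {"api": "move_arm", "payload": {"commands": [[-0.03,0,0.015,0,0,0,0],[0,0,0,0,0,0,0],[0,0,0,0,0,0,0]]}}

```text
time_s: 14.0
eef_pos: [580.4, 253.4, 135.7]
ee_rot: [3.139, -1.12, 1.708]
force: [-1.9, -4.3, 9.7]
width: 39.5
finger_force: 62.0
```

>>> {"api": "move_arm", "payload": {"commands": [[0.015,0,-0.007,0,0,0,0],[0,0,0,0,0,0,0.9],[0,0,0,0,0,0,0.9],[0,0,0,0,0,0,0.9],[0,0,0,0,0,0,0.9],[0,0,-0.2,0,0,0,0.9],[0,0,-0.7,0,0,0,0.9],[0,0,-1,0,0,0,0.9],[0,0,-1,0,0,0,0.9],[0,0,-1,0,0,0,0.9],[0,0,0,0,0,0,0.9],[0,0,0,0,0,0,0.9]]}}

```text
time_s: 15.5
eef_pos: [594.2, 149.0, 186.0]
ee_rot: [-3.141, -1.118, 1.705]
force: [0.3, 0.4, -0.1]
width: 76.7
finger_force: 0.0
```

```bash
python3 - <<'E'
from h import *
tp,A=st()
p,i=cam("side"); p2,k=cam("wrist"); cv2.imwrite("pics/raw_s4.png",i);cv2.imwrite("pics/raw_w4.png",k);np.save("w4.npy",p2["world_from_camera"])
c=cv2.resize(i[150:280,150:320],(512,384),interpolation=cv2.INTER_CUBIC)
cv2.imwrite("pics/k.png",cv2.resize(np.hstack([c,k]),(800,300)))
print(manip.get_obs()["joint_positions"].round(2))
E
```

```text
tcp tote [ 10.9  30.8 186. ] tilt 64.07 tool x [0.    0.437 0.899] tool y [ 1. -0. -0.] F [ 0.3  0.4 -0.1] w 76.7 0.0 t 15.5
[-0.21  0.74  1.55  1.01  1.51 -0.78]
```

View pics/k.png

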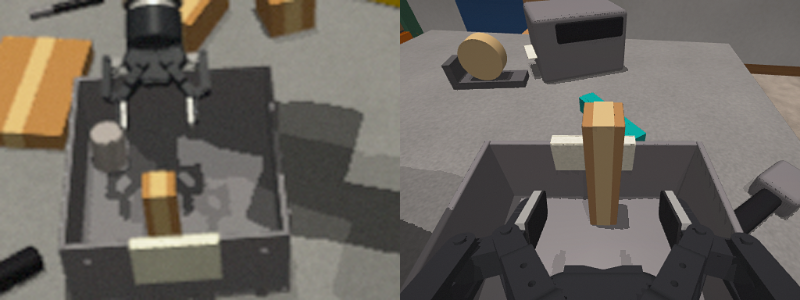

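The slim carton stands upright and free by the card wall. In the right half its near bottom corners are at about (590,223) and (615,227), and its near top corners at (583,129) and (622,126).

```bash
python3 - <<'E'
from h import *
p=manip.camera_params("wrist"); p["world_from_camera"]=np.load("w4.npy")
g=lambda u,v,z:np.round(RT.T@(ray(p,(u-400)*1.28,v*1.28,z)-C),1)
print([g(*q) for q in[(590,223,6),(615,227,6),(583,129,196),(622,126,196),(586,103,196),(617,102,196)]])
k=cv2.imread("pics/raw_w4.png");c=k[110:320,200:320];cv2.imwrite("pics/l.png",cv2.resize(c,None,fx=2.8,fy=2.8,interpolation=cv2.INTER_CUBIC))
E
```

```text
[array([ -8.3, 100.6,   6. ]), array([29.2, 94.2,  6. ]), array([ -6.5,  91.9, 196. ]), array([ 28.3,  96.2, 196. ]), array([ -6.1, 133.5, 196. ]), array([ 25.6, 135.3, 196. ])]
```

View pics/l.png

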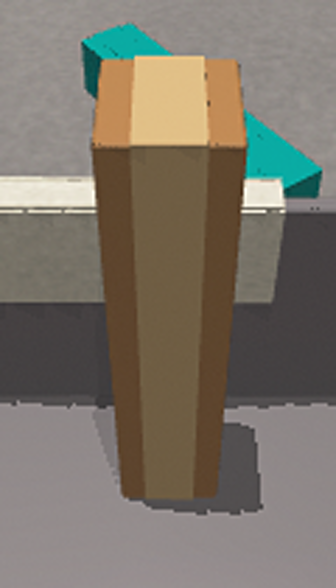

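>>> {"api": "move_arm", "payload": {"commands": [[0.9,0,-0.44,0,0,0,0.9],[0.9,0,-0.44,0,0,0,0.9],[0.9,0,-0.44,0,0,0,0.9],[0.9,0,-0.44,0,0,0,0.9],[0,0,0,0,-0.1187,0,1],[0,0,0,0,-0.1187,0,1],[0,0,0,0,-0.1187,0,1],[0,0,0,0,-0.1187,0,1],[0,0,0,0,-0.1187,0,1],[0,0,0,0,-0.1187,0,1],[0,0,0,0,0,0,1],[0,0,0,0,0,0,1]]}}

```text
time_s: 17.1
eef_pos: [594.0, 149.2, 305.7]
ee_rot: [-3.14, -0.002, 1.707]
force: [-0.3, 0.3, -0.2]
width: 85.3
finger_force: 0.0
```

>>> {"api": "move_arm", "payload": {"commands": [[-1,-0.045,-0.06,0,0,0,1],[-1,-0.045,-0.06,0,0,0,1],[-1,-0.045,-0.06,0,0,0,1],[-1,-0.045,-0.06,0,0,0,1],[-1,-0.045,-0.06,0,0,0,1],[-1,-0.045,-0.06,0,0,0,1],[-1,-0.045,-0.06,0,0,0,1],[-1,-0.045,-0.06,0,0,0,1],[-1,-0.045,-0.06,0,0,0,1],[-1,-0.045,-0.06,0,0,0,1],[-1,-0.045,-0.06,0,0,0,1],[-1,-0.045,-0.06,0,0,0,1],[-1,-0.045,-0.06,0,0,0,1],[0,0,0,0,0,0.1093,1],[0,0,0,0,0,0.1093,1],[0,0,0,0,0,0.1093,1],[0,0,0,0,0,0,1],[0,0,0,0,0,0,1]]}}

```text
time_s: 19.35
eef_pos: [629.2, -240.5, 329.6]
ee_rot: [-3.141, -0.001, 1.194]
force: [0.3, -0.3, 0.6]
width: 85.4
finger_force: 0.0
```

```bash
python3 - <<'E'
from h import *
tp,A=st()
p2,k=cam("wrist"); cv2.imwrite("pics/raw_w5.png",k);np.save("w5.npy",p2["world_from_camera"])
cv2.imwrite("pics/m.png",cv2.resize(k,(768,576)))
print(manip.get_obs()["joint_positions"].round(2),manip.get_obs()["ee_rot"])
E
```

```text
tcp tote [  -6.8 -359.8  329.6] tilt 0.03 tool x [0.49  0.872 0.001] tool y [ 0.872 -0.49  -0.   ] F [ 0.3 -0.3  0.6] w 85.4 0.0 t 19.35
[-0.43  0.52  1.16  0.    1.46 -0.06] [-3.14154838e+00 -3.14929469e-04  1.19339788e+00]
```

View pics/m.png

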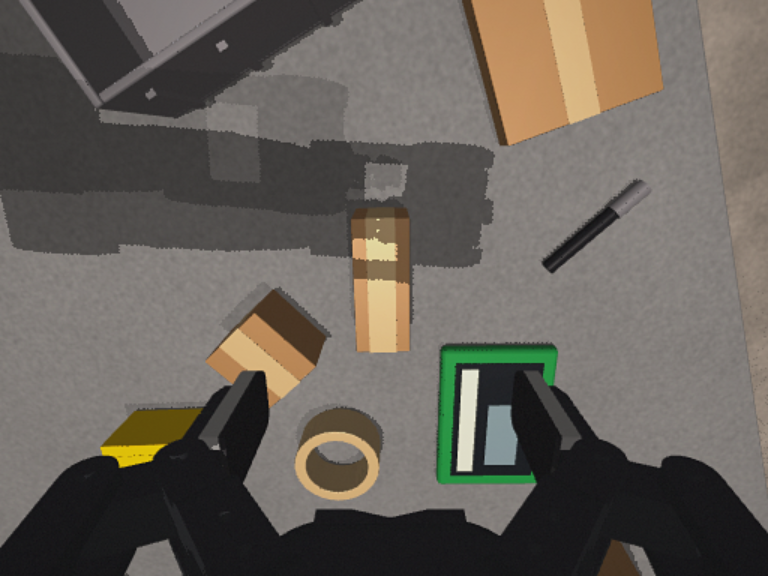

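The thick carton's top has corners at (351,218), (410,218), (410,352) and (355,352). The cube's top is nearby at about (267,360).

```bash
python3 - <<'E'
from h import *
p=manip.camera_params("wrist"); p["world_from_camera"]=np.load("w5.npy")
f=lambda u,v,z:ray(p,u/1.5,v/1.5,z)[:2]
c=[f(*q,70) for q in[(351,218),(410,218),(410,352),(355,352)]]
print(np.round(c,1),"centre",sum(c)/4,[np.linalg.norm(c[a]-c[b]) for a,b in((0,3),(1,2),(0,1),(2,3))])
d=c[0]+c[1]-c[2]-c[3]; print("angle",np.arctan2(d[1],d[0]))
m=sum(c)/4; o=manip.get_obs(); R=Ro.from_euler('xyz',o["ee_rot"]).as_matrix()
print("in tool axes",R[:2,:2].T@(m-o["eef_pos"][:2]), "cube",f(326,338,75),f(256,313,75))
E
```

```text
[[ 601.8 -212.9]
 [ 653.3 -233.3]
 [ 603.8 -364.2]
 [ 550.4 -343. ]] centre [ 602.32335913 -288.34932174] [np.float64(139.90786756331488), np.float64(139.92718893503326), np.float64(55.37637167838627), np.float64(57.37735788459952)]
angle 1.2022101683170905
in tool axes [-54.58451866  -7.34488101] cube [ 530.56420611 -315.34729908] [ 476.92633794 -264.61128234]
```

>>> {"api": "move_arm", "payload": {"commands": [[-1,-0.245,0,0,0,0,0.95],[-0.94,0,0,0,0,0,0.95],[0,0,0,0,0.111,0,0.95],[0,0,0,0,0.111,0,0.95],[-0.342,0,0.94,0,0,0,0.95],[-0.342,0,0.94,0,0,0,0.95],[-0.342,0,0.94,0,0,0,0.95],[-0.342,0,0.94,0,0,0,0.95],[-0.342,0,0.94,0,0,0,0.95],[-0.342,0,0.94,0,0,0,0.95],[-0.342,0,0.94,0,0,0,0.95],[0,0,0,0,0,0,0.95],[0,0,0,0,0,0,0.95]]}}

```text
time_s: 21.02
eef_pos: [601.6, -291.8, 121.1]
ee_rot: [3.139, -0.348, 1.192]
force: [-0.2, 0.7, 0.9]
width: 81.1
finger_force: 0.0
```

```bash
python3 - <<'E'
from h import *
o=manip.get_obs(); R=Ro.from_euler('xyz',o["ee_rot"]).as_matrix(); u=np.array([np.cos(1.202),np.sin(1.202)]); d=np.array(o["eef_pos"])[:2]-[602.3,-288.3]
print(o["eef_pos"],"along",d@u,"lat",d@[u[1],-u[0]],R[:,2],R[:,1],o["time_s"])
E
```

```text
[ 601.55003764 -291.77590265  121.14992244] along -3.5125458311883677 lat 0.5535020639231661 [ 0.12814024  0.31619438 -0.94000063] [ 0.92893035 -0.37024861  0.00208811] 21.025
```

Right on; down 91 mm and close.

>>> {"api": "move_arm", "payload": {"commands": [[-0.342,0,0.94,0,0,0.006,0.95],[-0.342,0,0.94,0,0,0,0.95],[-0.24,0,0.66,0,0,0,0.95],[-0.11,0,0.31,0,0,0,0.95],[0,0,0,0,0,0,0.95],[0,0,0,0,0,0,0],[0,0,0,0,0,0,0],[0,0,0,0,0,0,0],[0,0,0,0,0,0,0],[0,0,0,0,0,0,0]]}}

```text
time_s: 22.28
eef_pos: [601.5, -291.9, 30.3]
ee_rot: [-3.141, -0.348, 1.182]
force: [-1.0, -0.5, 5.5]
width: 55.6
finger_force: 65.1
```

>>> {"api": "move_arm", "payload": {"commands": [[0.17,0,-0.47,0,0,0,0],[0.342,0,-0.94,0,0,0,0],[0.342,0,-0.94,0,0,0,0],[0.342,0,-0.94,0,0,0,0],[0.342,0,-0.94,0,0,0,0],[0.342,0,-0.94,0,0,0,0],[0.17,0,-0.47,0,0,0,0],[0,0,0,0.038,0,-0.1045,0],[0,0,0,0.038,0,-0.1045,0],[0,0,0,0.038,0,-0.1045,0],[0,0,0,0,0,0,0],[0,0,0,0,0,0,0]]}}

```text
time_s: 23.78
eef_pos: [601.2, -291.4, 208.6]
ee_rot: [-3.138, -0.35, 1.701]
force: [-0.2, 0.3, -4.4]
width: 55.5
finger_force: 64.5
```

```bash
python3 - <<'E'
from h import *
st()
E
```

```text
tcp tote [ -41.4 -406.5  208.6] tilt 20.06 tool x [0.005 0.939 0.343] tool y [ 1.    -0.004 -0.003] F [-0.2  0.3 -4.4] w 55.5 64.5 t 23.775
```

>>> {"api": "move_arm", "payload": {"commands": [[0.47,0.12,0.171,0,0,0,0],[0.94,0.13,0.342,0,0,0,0],[0.94,0.13,0.342,0,0,0,0],[0.94,0.13,0.342,0,0,0,0],[0.94,0.13,0.342,0,0,0,0],[0.94,0.13,0.342,0,0,0,0],[0.94,0.13,0.342,0,0,0,0],[0.94,0.13,0.342,0,0,0,0],[0.94,0.13,0.342,0,0,0,0],[0.94,0.13,0.342,0,0,0,0],[0.94,0.13,0.342,0,0,0,0],[0.94,0.13,0.342,0,0,0,0],[0.94,0.13,0.342,0,0,0,0],[0.94,0.13,0.342,0,0,0,0],[0,0,0,0,0,0,0],[0,0,0,0,0,0,0],[0,0,0,0,0,0,0]]}}

```text
time_s: 25.9
eef_pos: [600.6, 116.7, 209.2]
ee_rot: [-3.139, -0.35, 1.704]
force: [1.0, -0.1, -4.1]
width: 55.3
finger_force: 64.3
```

```bash
python3 - <<'E'
from h import *
tp,A=st()
p,k=cam("wrist"); cv2.imwrite("pics/raw_w6.png",k);np.save("w6.npy",p["world_from_camera"])
f=lambda X:np.round(proj(p,RT@np.array(X)+C)).tolist()
# expected pixels: thick top far edge, standing carton near top edge / bottom edge
yc=tp[1]+3.5; zt=tp[2]-30.3+70
print("thick far top",f([tp[0]-28,yc+70,zt]),f([tp[0]+28,yc+70,zt]),"stand top near",f([-9,97,196]),f([31,97,196]),"far",f([-9,137,196]),f([31,137,196]))
cv2.imwrite("pics/n.png",cv2.resize(k,(768,576)))
E
```

```text
tcp tote [ 12.9  -2.  209.2] tilt 20.04 tool x [0.002 0.939 0.343] tool y [ 1.    -0.001 -0.003] F [ 1.  -0.1 -4.1] w 55.3 64.3 t 25.9
thick far top [193.0, 94.0] [324.0, 93.0] stand top near [224.0, 84.0] [288.0, 84.0] far [224.0, 20.0] [288.0, 20.0]
```

View pics/n.png

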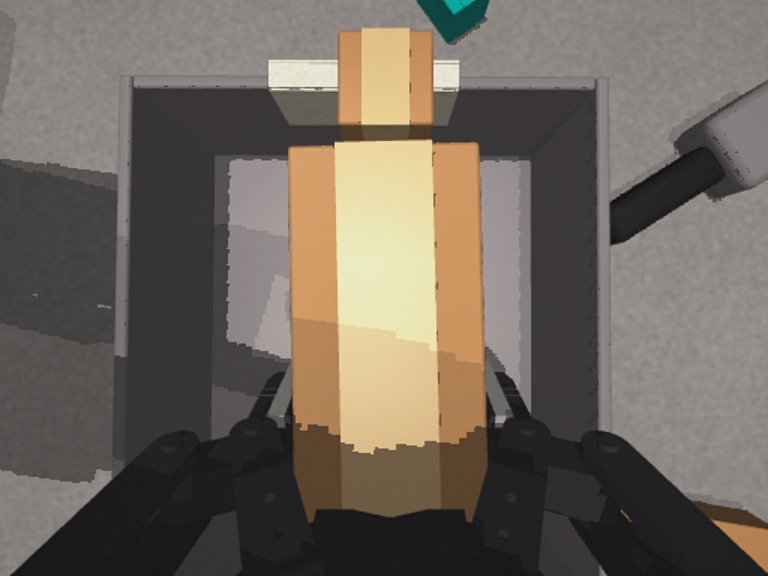

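The standing carton's near top edge (row 125) and far top edge (row 29) are where expected. The thick carton's end is at row 145, turned about 1 degree, which I'll correct while lowering.

>>> {"api": "move_arm", "payload": {"commands": [[0.5,-0.03,0.182,-0.0043,0,0.012,0],[0,0,0,0,0,0,0],[-0.342,0,0.94,0,0,0,0],[-0.342,0,0.94,0,0,0,0],[-0.342,0,0.94,0,0,0,0],[-0.342,0,0.94,0,0,0,0],[-0.342,0,0.94,0,0,0,0],[-0.17,0,0.47,0,0,0,0],[0,0,0,0,0,0,0],[0,0,0,0,0,0,0],[0,0,0,0,0,0,0]]}}

```text
time_s: 27.32
eef_pos: [597.7, 133.1, 45.2]
ee_rot: [-3.14, -0.35, 1.686]
force: [0.7, 1.1, -3.5]
width: 55.4
finger_force: 64.3
```

```bash
python3 - <<'E'
from h import *
st()
E
```

```text
tcp tote [12.3 14.6 45.2] tilt 20.03 tool x [0.019 0.939 0.343] tool y [ 1.    -0.02  -0.001] F [ 0.7  1.1 -3.5] w 55.4 64.3 t 27.325
```

>>> {"api": "move_arm", "payload": {"commands": [[-0.08,0,0.22,0,0,0,0],[0,0,0,0,0,0,0],[-0.011,0,0.031,0,0,0,0],[0,0,0,0,0,0,0],[0,0,0,0,0,0,0]]}}

```text
time_s: 27.95
eef_pos: [597.0, 133.2, 36.3]
ee_rot: [-3.138, -0.35, 1.685]
force: [-3.1, 1.6, 0.7]
width: 55.0
finger_force: 64.6
```

>>> {"api": "move_arm", "payload": {"commands": [[-0.011,0,0.031,0,0,0,0],[0,0,0,0,0,0,0],[0,0,0,0,0,0,0]]}}

```text
time_s: 28.32
eef_pos: [597.1, 133.3, 36.3]
ee_rot: [-3.139, -0.351, 1.685]
force: [-7.0, -1.5, 12.3]
width: 55.4
finger_force: 65.5
```

>>> {"api": "move_arm", "payload": {"commands": [[0.01,0,-0.028,0,0,0,0],[0,0,0,0,0,0,0.9],[0,0,0,0,0,0,0.9],[0,0,0,0,0,0,0.9],[0,0,0,0,0,0,0.9],[0,0,-0.3,0,0,0,0.9],[0,0,-0.8,0,0,0,0.9],[0.1,0,-1,0,0,0,0.9],[0.3,0,-1,0,0,0,0.9],[0.3,0,-1,0,0,0,0.9],[0.3,0,-1,0,0,0,0.9],[0.3,0,-1,0,0,0,0.9],[0.3,0,-1,0,0,0,0.9],[0,0,0,0,0,0,0.9],[0,0,0,0,0,0,0.9]]}}

```text
time_s: 30.2
eef_pos: [600.6, 105.4, 252.1]
ee_rot: [-3.138, -0.35, 1.684]
force: [0.0, 0.1, -1.0]
width: 77.0
finger_force: 0.0
```

```bash
python3 - <<'E'
from h import *
tp,A=st()
p,k=cam("wrist"); cv2.imwrite("pics/raw_w7.png",k);np.save("w7.npy",p["world_from_camera"])
cv2.imwrite("pics/q.png",cv2.resize(k,(768,576)))
f=lambda X:np.round(proj(p,RT@np.array(X)+C)*1.5).tolist()
print("stand near top",f([-9,97,196]),f([31,97,196]),"bottom",f([-9,97,6]),"thick far top expect",f([-16,88,76]),f([40,88,76]))
E
```

```text
tcp tote [ 11.4 -13.3 252.1] tilt 20.04 tool x [0.02  0.939 0.343] tool y [ 1.    -0.02  -0.004] F [ 0.   0.1 -1. ] w 77.0 0.0 t 30.2
stand near top [345.0, 139.0] [423.0, 137.0] bottom [366.0, 212.0] thick far top expect [353.0, 206.0] [423.0, 205.0]
```

View pics/q.png

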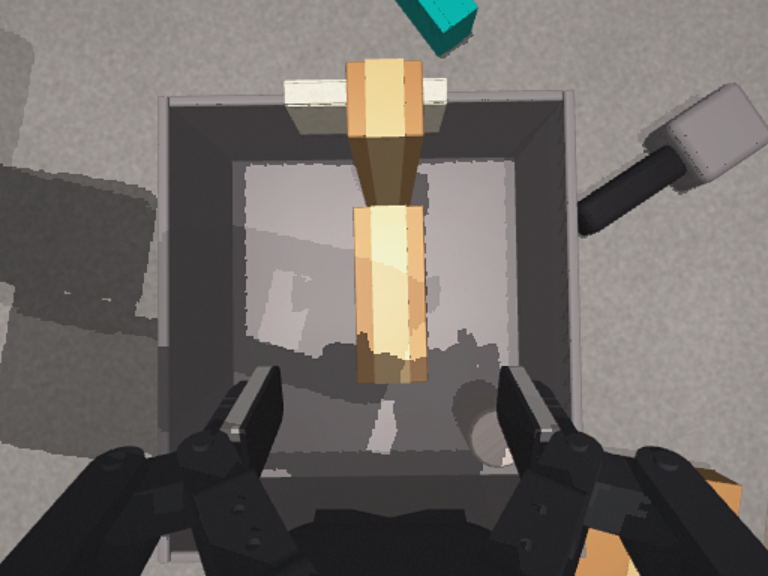

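The slim carton stands undisturbed (top at 346–423, 60–138). The thick carton lies flat and end-on to it, with its far top edge at row 206 and a gap of about 9 mm, and the tin stands untouched.

```bash
python3 -c "
from bench import manip
print(manip.close_job())"
```

```text
the job is handed in; nothing more can be done
None
```

The job is handed in at about 30 s: the slim carton was propped over the card-wall rim and let go, then stood upright about 13 mm from that wall. The thick carton lies flat and end-on to it with a gap of about 9 mm, and nothing fell or was disturbed as far as the camera views show.

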